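Feed bar stock through the guide tube and lock it

TASK

Take the aluminium bar from its rest and feed it endwise through the guide tube, in at the flared mouth, until its front end is up against the brass stop button. Then push the red-knobbed lever of the brass lock ring fully over to its other end, without touching the two dark fixed rings on either side of the ring, and leave the bar lying in the tube. Don't disturb the oil can, the felt wheel or the felt bob.

Things in the scene. Friction and masses are not known exactly. Their poses are not given: they have to be found in the camera images.
- bar_center (a point): centre of the loose round aluminium bar, diameter 18 mm, length 200 mm, about 0.12 kg; its x axis runs along the bar (both ends alike). At the start it lies level in two V blocks, its axis 34 mm above the table
- bar_rest: fixed rest with two aluminium V blocks; origin under its centre, on the table; x axis along the bar. Base plate 110 x 50 x 6 mm; V blocks 10 mm thick along x, 36 mm wide, centred at x = +45 and -45 mm, arms up to 40 mm above the table. The bar lies centred on it to 4 mm, about 50 mm past each V block
- guide: fixed grey-and-green guide stand; origin on the table under the middle of its tube. x axis is the feed direction, z up. Base plate 180 x 80 x 10 mm, x = -54 to +126 mm. The level steel tube runs along x from -33 mm (flared mouth) to +33 mm, axis 85 mm up. At the far end a green post, 44 mm wide and 114 mm high, carries the brass stop button, its face at x = +103 mm
- tube_mouth (a point): centre of the tube's flared mouth, on the tube's axis, 85 mm above the table; axes as the guide's. Tube 66 mm long, 34 mm outside, bore 25 mm; mouth 44 mm outside, 35 mm inside. Stop face 136 mm from the mouth: a bar fed home has its centre at x = +36 mm here and sticks out 64 mm from the mouth
- fixed_rings: two dark steel rings fixed on the tube, 52 mm outside diameter, each 8 mm wide, at guide x = 0 to 8 mm and 22 to 30 mm; origin on the tube's axis, 33 mm past the mouth. The brass lock ring turns between them
- lock_ring (a joint): turn of the slim brass ring (55 mm diameter, 12 mm wide, middle at guide x = 15 mm) about the tube's axis, 0 to 1.2 rad; starts at 0 to 0.25. At 0 its lever leans 0.6 rad from upright toward the guide's +y, at 0.6 it is upright, at 1.2 (locked, end of travel) it leans 0.6 rad toward -y. Stays where left; needs 0.12 N m
- lever_knob (a point): centre of the red ball (18 mm across) at the end of the lock ring's lever, 70 mm from the tube's axis, 48 mm past the mouth along it; the lever is a steel rod 10 mm thick
- oil_can: yellow oil can, 56 mm diameter, 125 mm high, bystander; origin under its centre
- felt_wheel: felt polishing wheel lying flat, 69 mm diameter, 18 mm high, bystander; origin under its centre
- felt_bob: felt bob, 48 mm diameter, 46 mm high, bystander; origin under its centre

How it is judged:
By the outcome, as a careful person would: the job done as asked, in the order asked, and still so for the second after the job is handed in, with the robot touching nothing.
It also fails if it takes over 58 s, if anything falls off the work surface, if the arm or the gripper's body presses on something with over 40 N, if the wrist force passes 120 N, or if a joint passes its speed limit or range.

ROBOT

A 6-joint arm with a two-finger parallel gripper is mounted at the origin on a cart in front of the work surface, level with it; the furniture and walls round the work are solid. World frame = base frame: x ahead of the robot, y to its left, z up, the work surface at z = 0. Lengths are in m, angles in degrees, forces in N, time in s.
With the tool pointing down it reaches from about 0.25 to 0.725 m from the base axis. Payload 9.7 kg.
Tool frame: the origin (TCP) lies at the very end of the fingers, on their centre line; the grasp point (between the pads) lies 19 mm behind it; z points along the fingers, y is the direction in which the jaws open and shut (so a half turn about z gives the same grasp; the last joint's range is limited). The gripper opens to 85 mm and grips with 20 to 120 N. Pads are 22 mm wide; open, the fingers measure 114 mm over their backs; the gripper's body (76 mm by 85 mm) begins 54 mm behind the grasp point. The pads swing forward as they close: fully open they stand 13 mm farther back than shut.
Start: joints at [-77.063, 4.979, 10.078, 95.1, 0, 90], TCP at [0.123, -0.536, 0.206] pointing down, gripper open.
Joint ranges: [-179.16, 179.16], [-48.56, 103.87], [-65.8, 70.77], [-126.05, 130.52], [-82.76, 87.17], [-180, 180]. Speed limits (degrees/s): [127.2, 127.2, 147.25, 180, 180, 180].

INTERFACE

Orientations are given as [roll, pitch, yaw] about the fixed x, y, z axes, in that order (R = Rz(yaw) Ry(pitch) Rx(roll)).
In Python, from workcell import bot gives the robot as it stands.
- The arm moves only by the shell command python3 -m pendant 'ROWS' [FORCE]. ROWS is JSON, a list that holds one entry, the list of rows, each a list of 7 numbers: the shift along the tool's x, y, z in cm, then the turn, a rotation vector about the tool's x, y, z in rad, then the opening in per cent of the stroke, from 0 (shut) to 100 (fully open). In form: [[[dx, dy, dz, ax, ay, az, gripper], ...]]. A call has 1 to 5 rows; each row shifts and turns the pose as measured when the row begins, along the tool's axes as they then stand; what a row does not reach is not made up. A row lasts 1/12 s, in which the tool goes at most 41.7 mm and 7.16 degrees, less where a joint would pass 70% of its speed; a pose out of reach is approached as far as the arm can. A call with a gripper value outside its range is refused whole. The fingers move at their own pace and stop on an object; FORCE is the grip in N (left out, the last holds). Time passes only in rows, so rows that do not move let the fingers close. It gives the time, the measured TCP pose, the force and the opening at its end, in the units of the state.
- bot.get_obs(): the state, without advancing time (a new reading comes with each control period).
- bot.camera(name): name is "scene" or "top" or "wrist"; returns the picture (420x560x3 uint8, red, green, blue); there is no depth.
- bot.get_calibration(name): a dict with "intrinsics" (3x3 intrinsics, pixels), "pose" (4x4, takes a point from camera to world coordinates); the wrist camera has in their place "T_tool_cam" (4x4, takes a point from camera to tool coordinates, whose origin is the TCP and whose axes are the flange's). Camera axes: x right, y down, z forward; pixel columns grow to the right and rows downward; lengths in m; the calibration is good to about 2 mm. The wrist camera is an equidistant fisheye: a pixel r from the principal point sees the ray r / f radians off the axis. A picture is of the moment at which its call begins: read the wrist's pose just before it. get_calibration takes no time and is no camera call.
- bot.job_done(): hands the job in, once; it reports no verdict.
Trained networks look in the newest picture that a camera, given by its name, has taken for a name from the list of things; names that differ only in an ending like _2 or _b are one class to them, and where a whole thing is asked for, a point or a joint stands for the part that bears it (a point fixed in the world has none). Each returns a list of dicts, best first, with "confidence" (0 to 1); they miss things now and then, are a little off and sometimes report something else, mostly with a low value. They report only what shows in the picture. A call takes as long as a camera call.
- bot.masks_of(camera, thing): "pixels" (420x560 bool, what is visible of it) and "extent" ([left, top, right, bottom] in pixels, round what is visible of it).
- bot.mark_of(camera, thing): "uv" ([column, row] in pixels: a listed point, or the origin of a listed thing).
The state is a dict: "time": time; "q": joint angles; "qd": joint speeds; "joint_efforts": joint torques, N m; "ee_pos": TCP position; "tcp_rot": TCP orientation; "wrist_force": force on the tool from outside, world axes, zero at the start; "torque": the same for the moment, N m; "opening": finger opening in m.
Only numpy, scipy, OpenCV 4.12 (cv2) and the standard library are available. Lean on these libraries where they do the work, as an engineer would, in place of code of your own. Each camera call takes 0.05 s, during which the arm holds its last target. There are 200 camera calls.

## Working session

There is one attempt and no reset: what is moved stays moved. The work goes in short steps, Python scripts to look and compute and a shell command to move; the robot and the scene stay as the last step left them, time stands still between calls to the robot, and variables do not carry over. Pictures are saved under pics/ and viewed, about 8 in all and at most 12, crops included, and the job is handed in when it is done.

```bash
mkdir -p pics; ls; cat > h.py <<'E'
import numpy as np, cv2, json
from scipy.spatial.transform import Rotation as R
from workcell import bot
def save(name,fn):
    im=bot.camera(name); cv2.imwrite('pics/'+fn,im[:,:,::-1]); return im
def ray(cam,uv):
    c=bot.get_calibration(cam); K=np.array(c['intrinsics'])
    T=np.array(c['pose']); d=np.linalg.inv(K)@[uv[0],uv[1],1]
    return T[:3,3],T[:3,:3]@d
def onz(cam,uv,z):
    o,d=ray(cam,uv); return o+d*(z-o[2])/d[2]
def proj(cam,P):
    c=bot.get_calibration(cam);K=np.array(c['intrinsics']);T=np.linalg.inv(np.array(c['pose']))
    p=K@(T[:3,:3]@np.array(P)+T[:3,3]); return p[:2]/p[2]
def tri(a,b):
    A=np.zeros((3,3));v=np.zeros(3)
    for o,d in (a,b):
        d=d/np.linalg.norm(d);M=np.eye(3)-np.outer(d,d);A+=M;v+=M@o
    return np.linalg.solve(A,v)
E
python3 - <<'E'
from h import *
np.set_printoptions(precision=4,suppress=True)
save('scene','s0.png');save('top','t0.png')
s=bot.get_obs();print(s['time'],s['ee_pos'],s['tcp_rot'],s['opening'])
for cam in('scene','top'):
  print(cam,np.array(bot.get_calibration(cam)['pose'])[:3,3])
  for t,z in [('bar_center',.034),('bar_rest',0),('guide',0),('tube_mouth',.085),('fixed_rings',.085),('lever_knob',None),('oil_can',0),('felt_wheel',0),('felt_bob',0)]:
    r=bot.mark_of(cam,t)
    for m in r[:2]:
      print(t,np.round(m['confidence'],2),np.round(m['uv'],1),onz(cam,m['uv'],z) if z is not None else ray(cam,m['uv'])[1])
E
```

```text
pics
0.1 [ 0.1231 -0.5358  0.2052] [-179.9319    0.0011   12.9371] 0.08566410922661566
scene [-0.0352  0.6916  0.9227]
bar_center 0.86 [344.2 172.8] [ 0.5064 -0.2081  0.034 ]
bar_rest 0.92 [337.7 183.4] [ 0.5134 -0.1934  0.    ]
bar_rest 0.62 [247.4 238.2] [0.5557 0.1241 0.    ]
guide 0.65 [248.  240.1] [ 0.5502  0.1276 -0.    ]
tube_mouth 0.74 [258.7 207.8] [0.5496 0.0883 0.085 ]
fixed_rings 0.65 [248.6 216.4] [0.5473 0.1254 0.085 ]
lever_knob 0.71 [249.6 207. ] [ 0.508  -0.4975 -0.7059]
lever_knob 0.35 [327.9 259.4] [ 0.3383 -0.5481 -0.778 ]
oil_can 0.78 [214.4 312. ] [0.4582 0.3264 0.    ]
felt_wheel 0.92 [326.  259.7] [0.3687 0.0454 0.    ]
felt_bob 0.68 [327.  238.7] [ 0.4084 -0.0095  0.    ]
top [0.3259 0.0622 0.9337]
bar_center 0.8 [399.8 216.3] [ 0.5064 -0.2139  0.034 ]
bar_rest 0.67 [391.6 218.6] [ 0.5064 -0.2039  0.    ]
guide 0.95 [262.9 192.7] [0.556 0.119 0.   ]
tube_mouth 0.9 [276.9 186.1] [0.5523 0.0827 0.085 ]
fixed_rings 0.51 [258.8 188. ] [0.5457 0.1239 0.085 ]
lever_knob 0.5 [248.3 189.1] [ 0.2464  0.0978 -0.9686]
oil_can 0.94 [179.5 229.2] [0.4527 0.319  0.    ]
felt_wheel 0.92 [292.4 269.1] [0.3701 0.0363 0.    ]
felt_bob 0.82 [308.7 254.3] [ 0.4076 -0.0018  0.    ]
```

View pics/t0.png

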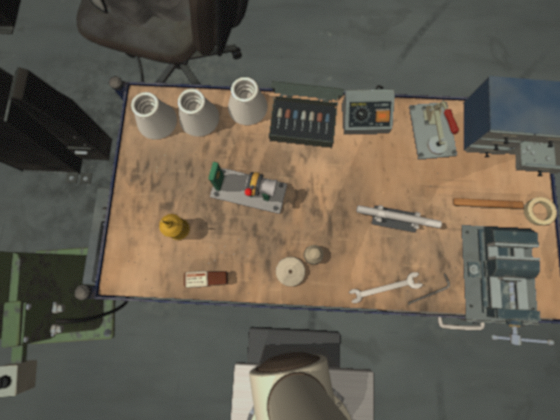

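View pics/s0.png

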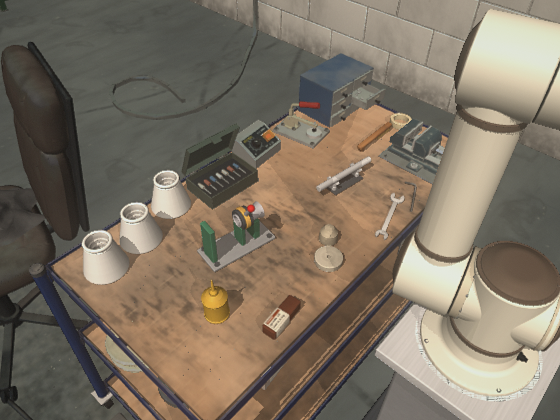

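The top view shows the bar at about (358,209)–(443,226) on its rest. The guide mouth is near (285,190), the post is at (215,175), and the red knob at (250,190) is on the robot side. The bar and the feed axis look nearly parallel, both pointing mostly along +y. Next I'll get the axis directions.

```bash
python3 - <<'E'
from h import *
np.set_printoptions(precision=4,suppress=True)
save('top','t1.png');save('scene','s1.png')
for cam in('top','scene'):
  m=bot.masks_of(cam,'bar_center')[0]; v,u=np.nonzero(m['pixels'])
  P=np.array([onz(cam,p,.034)[:2] for p in zip(u,v)]);c=P.mean(0)
  d=np.linalg.svd(P-c,full_matrices=False)[2][0];t=(P-c)@d
  print(cam,'bar',m['confidence'],c,np.degrees(np.arctan2(d[1],d[0]))%180,np.ptp(t), c+d*(t.max()+t.min())/2)
  m=bot.masks_of(cam,'guide')[0]; px=m['pixels'].astype(np.uint8)
  v,u=np.nonzero(px); print(m['confidence'],m['extent'])
  P=np.array([onz(cam,p,.01)[:2] for p in zip(u,v)],np.float32)
  print(cv2.minAreaRect(P*1000))
  if cam=='top':
    # lower long edge of base plate
    E=[(x,v[u==x].max()) for x in range(u.min()+8,u.max()-8)]
    Q=np.array([onz(cam,(a+.5,b+1),.01)[:2] for a,b in E],np.float32)
    l=cv2.fitLine(Q,cv2.DIST_HUBER,0,.001,.001).ravel();print('edge',l,np.degrees(np.arctan2(l[1],l[0]))%180)
a=bot.mark_of('top','lever_knob');b=bot.mark_of('scene','lever_knob')
print(tri(ray('top',a[0]['uv']),ray('scene',b[0]['uv'])))
for t in('tube_mouth','bar_center'):
  a=bot.mark_of('top',t);b=bot.mark_of('scene',t)
  print(t,tri(ray('top',a[0]['uv']),ray('scene',b[0]['uv'])))
E
```

```text
top bar 0.75 [ 0.5055 -0.2118] 82.08065439326616 0.2021662202495363 [ 0.5056 -0.2113]
0.63 [210.1, 162.5, 284.2, 216.0]
((565.9221801757812, 163.95791625976562), (200.25396728515625, 93.82105255126953), 79.16092681884766)
edge [0.1959 0.9806 0.5097 0.1237] 78.70138
scene bar 0.57 [ 0.5057 -0.2031] 82.14392609869223 0.20609084688833154 [ 0.5052 -0.2066]
0.63 [197.0, 199.8, 273.7, 271.2]
((582.4037475585938, 139.23277282714844), (210.07521057128906, 161.5221405029297), 73.42202758789062)
[0.5288 0.1372 0.131 ]
tube_mouth [0.5483 0.089  0.0829]
bar_center [ 0.5058 -0.2191  0.0248]
```

```bash
cat >> h.py <<'E'
def plan(p,yaw,n,roll=180.,pitch=0.):
    s=bot.get_obs();P=np.array(s['ee_pos']);A=R.from_euler('xyz',s['tcp_rot'],degrees=True)
    B=R.from_euler('xyz',[roll,pitch,yaw],degrees=True);p=np.array(p)
    w=(A.inv()*B).as_rotvec();print('total cm',np.round(A.inv().apply(p-P)*100,2),'rot',np.round(w,3))
    for i in range(n):
        Ai=A*R.from_rotvec(w*i/n);print(np.round(Ai.inv().apply((p-P)/n)*100,2),np.round(w/n,3))
E
python3 -c "
from h import *
plan([.495,-.291,.2],82,12)"
```

```text
total cm [ 41.73 -15.56   0.58] rot [ 0.     0.    -1.205]
[ 3.48 -1.3   0.05] [ 0.   0.  -0.1]
[ 3.59 -0.94  0.05] [ 0.   0.  -0.1]
[ 3.67 -0.58  0.05] [ 0.   0.  -0.1]
[ 3.71 -0.21  0.05] [ 0.   0.  -0.1]
[3.71 0.17 0.05] [ 0.   0.  -0.1]
[3.67 0.54 0.05] [ 0.   0.  -0.1]
[3.6  0.9  0.05] [ 0.   0.  -0.1]
[3.49 1.26 0.05] [ 0.   0.  -0.1]
[3.35 1.6  0.05] [ 0.   0.  -0.1]
[3.17 1.93 0.05] [ 0.   0.  -0.1]
[2.96 2.24 0.05] [ 0.   0.  -0.1]
[2.72 2.52 0.05] [ 0.   0.  -0.1]
```

```bash
python3 -m pendant '[[[3.5,-1.3,0,0,0,-0.1,100],[3.6,-0.9,0,0,0,-0.1,100],[3.7,-0.6,0,0,0,-0.1,100],[3.7,-0.2,0,0,0,-0.1,100],[3.7,0.2,0,0,0,-0.1,100]]]' 60; python3 -m pendant '[[[3.7,0.5,0,0,0,-0.1,100],[3.6,0.9,0,0,0,-0.1,100],[3.5,1.3,0,0,0,-0.1,100],[3.4,1.6,0,0,0,-0.1,100],[3.2,1.9,0,0,0,-0.1,100]]]'
python3 -c "
from h import *
plan([.495,-.291,.15],82,4)"
```

```text
time: 2.02
ee_pos: [0.2783, -0.434, 0.2045]
tcp_rot: [-180.0, 0.1, 41.9]
wrist_force: [0.6, -0.7, 0.2]
opening: 0.0855
time: 2.43
ee_pos: [0.4388, -0.3223, 0.2051]
tcp_rot: [180.0, 0.1, 72.0]
wrist_force: [0.5, -1.4, 0.3]
opening: 0.0854
total cm [4.72 4.37 5.5 ] rot [ 0.001  0.002 -0.174]
[1.18 1.09 1.37] [ 0.     0.    -0.044]
[1.13 1.14 1.38] [ 0.     0.    -0.044]
[1.08 1.19 1.38] [ 0.     0.    -0.044]
[1.03 1.24 1.38] [ 0.     0.    -0.044]
```

```bash
python3 -m pendant '[[[1.2,1.1,1.4,0,0,-0.045,100],[1.1,1.1,1.4,0,0,-0.045,100],[1.1,1.2,1.4,0,0,-0.045,100],[1,1.2,1.4,0,0,-0.045,100],[0,0,0,0,0,0,100]]]'
cat >> h.py <<'E'
def wray(uv,s):
    c=bot.get_calibration('wrist');K=np.array(c['intrinsics']);T=np.array(c['T_tool_cam'])
    a=np.array([(uv[0]-K[0,2])/K[0,0],(uv[1]-K[1,2])/K[1,1]]);th=np.hypot(*a)
    d=np.r_[a/max(th,1e-9)*np.sin(th),np.cos(th)]
    A=R.from_euler('xyz',s['tcp_rot'],degrees=True).as_matrix()
    return np.array(s['ee_pos'])+A@T[:3,3],A@(T[:3,:3]@d)
def wonz(uv,s,z):
    o,d=wray(uv,s);return o+d*(z-o[2])/d[2]
def wline(thing,s,z,k=0):
    m=bot.masks_of('wrist',thing)[k];v,u=np.nonzero(m['pixels'])
    P=np.array([wonz(p,s,z)[:2] for p in zip(u,v)]);c=P.mean(0)
    d=np.linalg.svd(P-c,full_matrices=False)[2][0];d*=np.sign(d[1]);t=(P-c)@d;w=(P-c)@[-d[1],d[0]]
    print(thing,round(m['confidence'],2),m['extent'],'c',c,'yaw',np.degrees(np.arctan2(d[1],d[0])),'ends',c+d*t.min(),c+d*t.max(),'w',np.ptp(w))
E
python3 - <<'E'
from h import *
np.set_printoptions(precision=4,suppress=True)
s=bot.get_obs();print(s['ee_pos'],s['tcp_rot']);save('wrist','w0.png')
wline('bar_center',s,.034)
for m in bot.mark_of('wrist','bar_center')[:2]:print(m,wonz(m['uv'],s,.034))
E
```

```text
time: 2.85
ee_pos: [0.5029, -0.2831, 0.1473]
tcp_rot: [179.8, 0.1, 83.8]
wrist_force: [1.0, 0.2, -0.6]
opening: 0.0853
[ 0.5029 -0.2831  0.1473] [179.7993   0.1277  83.7568]Traceback (most recent call last):
  File "<stdin>", line 4, in <module>
  File "h.py", line 36, in wline
    P=np.array([wonz(p,s,z)[:2] for p in zip(u,v)]);c=P.mean(0)
                ~~~~^^^^^^^
  File "h.py", line 33, in wonz
    o,d=wray(uv,s);return o+d*(z-o[2])/d[2]
        ~~~~^^^^^^
  File "h.py", line 27, in wray
    c=bot.get_calibration('wrist');K=np.array(c['intrinsics']);T=np.array(c['T_tool_cam'])
ValueError: time passes only in moves, steps and waits
```

View pics/w0.png

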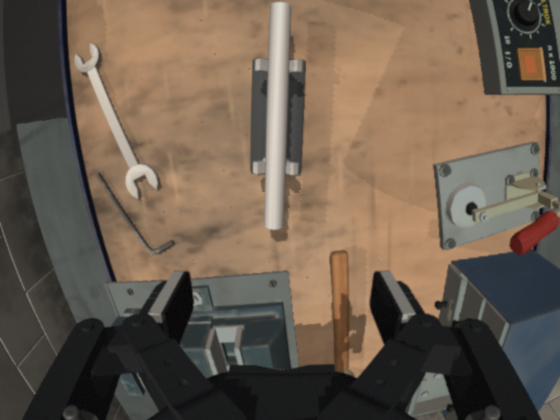

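The wrist view shows the bar running from (281,5) to (273,228), and the fingers at (180,300) and (390,300) straddle its line. The error came from calling the calibration too often, so I'll cache it.

```bash
sed -i 's/^from workcell import bot/from workcell import bot\nimport functools\ncal=functools.lru_cache(None)(lambda n: bot.get_calibration(n))/; s/c=bot.get_calibration(\(.*\));K/c=cal(\1);K/; s/c=bot.get_calibration(cam);/c=cal(cam);/' h.py
python3 - <<'E'
from h import *
np.set_printoptions(precision=4,suppress=True)
s=bot.get_obs();print(s['ee_pos'],s['tcp_rot'])
bot.camera('wrist')
wline('bar_center',s,.034)
for m in bot.mark_of('wrist','bar_center')[:2]:print(m,wonz(m['uv'],s,.034))
for uv in((281,5),(273,228)):print(wonz(uv,s,.034))
E
```

```text
[ 0.5018 -0.2846  0.15  ] [179.6996   0.2083  83.5043]
bar_center 0.97 [266.1, 0.8, 293.0, 227.4] c [ 0.507  -0.2087] yaw 81.99853698382496 ends [ 0.4924 -0.3131] [ 0.521 -0.109] w 0.01971386547192104
{'uv': [275.1, 113.9], 'confidence': 0.93} [ 0.5051 -0.2103  0.034 ]
[ 0.5211 -0.1139  0.034 ]
[ 0.4909 -0.3138  0.034 ]
```

```bash
python3 -c "
from h import *
plan([.4954,-.2912,.016],82,5)"
```

```text
total cm [-0.55 -0.66 13.56] rot [0.008 0.005 0.024]
[-0.11 -0.13  2.71] [0.002 0.001 0.005]
[-0.11 -0.13  2.71] [0.002 0.001 0.005]
[-0.12 -0.12  2.71] [0.002 0.001 0.005]
[-0.12 -0.12  2.71] [0.002 0.001 0.005]
[-0.12 -0.11  2.71] [0.002 0.001 0.005]
```

```bash
python3 -m pendant '[[[-0.3,-0.4,2.7,0.002,0.002,0.012,100],[-0.2,-0.2,2.7,0.002,0.001,0.01,100],[0,0,2.7,0.002,0.001,0,100],[0,0,2.3,0.002,0.001,0,100],[0,0,0,0,0,0,100]]]'
python3 -c "
from h import *
plan([.4954,-.2912,.016],82,1)"
```

```text
time: 3.52
ee_pos: [0.4958, -0.2959, 0.0519]
tcp_rot: [179.3, 0.3, 81.6]
wrist_force: [-0.6, 0.2, -0.6]
opening: 0.0854
total cm [ 0.47 -0.15  3.58] rot [ 0.011  0.005 -0.007]
[ 0.47 -0.15  3.58] [ 0.011  0.005 -0.007]
```

```bash
python3 -m pendant '[[[0.4,-0.1,1.5,0.011,0.005,-0.007,100],[0,0,1.5,0,0,0,100],[0,0,1,0,0,0,100],[0,0,0,0,0,0,100]]]'
python3 -c "
from h import *
plan([.4954,-.2912,.016],82,1)"
```

```text
time: 3.85
ee_pos: [0.4961, -0.294, 0.0144]
tcp_rot: [179.8, 0.1, 81.8]
wrist_force: [-0.3, 0.8, -0.8]
opening: 0.0852
total cm [ 0.26 -0.11 -0.16] rot [ 0.004  0.001 -0.003]
[ 0.26 -0.11 -0.16] [ 0.004  0.001 -0.003]
```

Close the gripper.

```bash
python3 -m pendant '[[[0.2,-0.1,0,0,0,0,0],[0,0,0,0,0,0,0],[0,0,0,0,0,0,0],[0,0,0,0,0,0,0],[0,0,0,0,0,0,0]]]' 100;python3 -m pendant '[[[0,0,0,0,0,0,0],[0,0,0,0,0,0,0],[0,0,0,0,0,0,0],[0,0,0,0,0,0,0]]]'; python3 -c "
from h import *
plan([.4954,-.2912,.11],82,5)"
```

```text
time: 4.27
ee_pos: [0.497, -0.2926, 0.0186]
tcp_rot: [179.5, 0.2, 81.8]
wrist_force: [-0.7, -0.5, -0.4]
opening: 0.0261
time: 4.6
ee_pos: [0.4977, -0.2929, 0.0199]
tcp_rot: [179.4, 0.2, 81.8]
wrist_force: [-0.2, -0.3, 0.1]
opening: -0.0002
total cm [ 0.1  -0.16 -9.01] rot [ 0.01   0.004 -0.003]
[ 0.02 -0.03 -1.8 ] [ 0.002  0.001 -0.001]
[ 0.02 -0.04 -1.8 ] [ 0.002  0.001 -0.001]
[ 0.02 -0.04 -1.8 ] [ 0.002  0.001 -0.001]
[ 0.02 -0.04 -1.8 ] [ 0.002  0.001 -0.001]
[ 0.03 -0.05 -1.8 ] [ 0.002  0.001 -0.001]
```

The fingers shut on nothing (opening is about 0), so I'll look at where the bar is.

```bash
python3 - <<'E'
from h import *
np.set_printoptions(precision=4,suppress=True)
s=bot.get_obs();print(s['ee_pos'],s['tcp_rot'])
save('wrist','w1.png')
wline('bar_center',s,.034)
E
```

```text
[ 0.4977 -0.2929  0.0199] [179.4163   0.2134  81.81  ]
bar_center 0.81 [255.9, 0.0, 297.1, 266.8] c [ 0.5051 -0.223 ] yaw 81.94325642420291 ends [ 0.495  -0.2945] [ 0.5139 -0.1612] w 0.0189219102804008
```

View pics/w1.png

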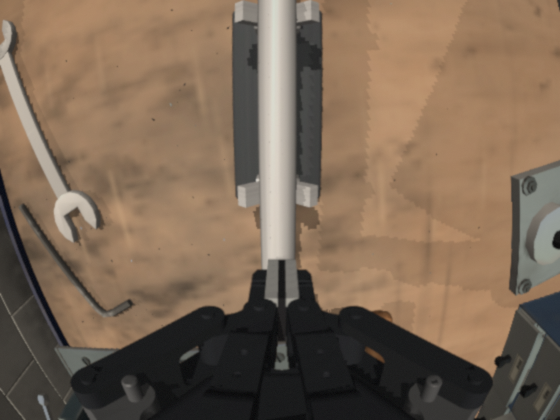

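```bash
python3 - <<'E'
from h import *
np.set_printoptions(precision=4,suppress=True)
im=bot.camera('scene')
for cam in ['scene','top']:
  if cam=='top': im2=bot.camera('top')
  m=bot.masks_of(cam,'bar_center')[0];print(cam,m['confidence'],m['extent'])
  v,u=np.nonzero(m['pixels'])
  P=np.array([onz(cam,p,.034)[:2] for p in zip(u,v)]);c=P.mean(0)
  d=np.linalg.svd(P-c,full_matrices=False)[2][0];d*=np.sign(d[1]);t=(P-c)@d
  print(c+d*t.min(),c+d*t.max())
A=cv2.resize(im[140:230,300:420],None,fx=5,fy=5,interpolation=2);B=cv2.resize(im2[180:250,340:460],None,fx=5,fy=5,interpolation=2)
cv2.imwrite('pics/c1.png',np.vstack([A[:,:600],B])[:,:,::-1][:800])
cv2.imwrite('pics/c1.png',cv2.resize(cv2.imread('pics/c1.png'),(450,600)))
E
```

```text
scene 0.9 [318.6, 159.9, 375.7, 192.4]
[ 0.4929 -0.3021] [ 0.5191 -0.1024]
top 0.75 [359.6, 204.6, 429.0, 228.1]
[ 0.4946 -0.2888] [ 0.5201 -0.1096]
```

View pics/c1.png

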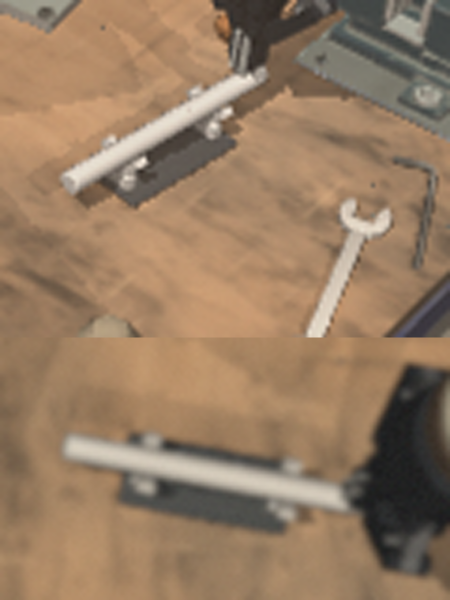

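```bash
python3 - <<'E'
from h import *
im=cv2.imread('pics/w1.png');cv2.imwrite('pics/c2.png',cv2.resize(im[220:360,200:370],None,fx=4,fy=4,interpolation=2))
c=cal('wrist');print(np.round(c['T_tool_cam'],3),np.round(c['intrinsics'],1)); s=bot.get_obs();print(s['wrist_force'],s['torque'],s['joint_efforts'],s['q'])
# project pads: TCP, tool points
T=np.linalg.inv(np.array(c['T_tool_cam']));K=np.array(c['intrinsics'])
for p in ([0,0,0],[0.011,0,0],[0.011,.009,-.019],[0.011,-.009,-.019],[.011,0,-.019]):
  q=T[:3,:3]@p+T[:3,3];th=np.arctan2(np.hypot(q[0],q[1]),q[2]);print(p,q[:2]/np.hypot(q[0],q[1])*th*K[0,0]+K[:2,2])
E
```

```text
[[ 0.    -0.949 -0.315  0.08 ]
 [ 1.     0.001 -0.    -0.   ]
 [ 0.001 -0.315  0.949 -0.167]
 [ 0.     0.     0.     1.   ]] [[325.2   0.  281.3]
 [  0.  325.2 211.5]
 [  0.    0.    1. ]]
[ 0.34839003 -0.31499949  0.79640461] [-0.02432642  0.06233597  0.01179698] [ 4.16594907e-03 -5.57661974e+01  4.63105917e+01 -1.14781202e-01
  1.30222896e-03 -1.39573899e-05] [-3.04928704e+01  8.54250933e+00 -6.63173375e+00  7.42225381e+01
  2.04508219e-02  6.76959171e+01]
[0, 0, 0] [281.89933935 253.02967445]
[0.011, 0, 0] [281.92177282 235.18385306]
[0.011, 0.009, -0.019] [299.89991444 249.65428021]
[0.011, -0.009, -0.019] [264.02098613 249.63487344]
[0.011, 0, -0.019] [281.96197827 249.6832281 ]
```

View pics/c2.png

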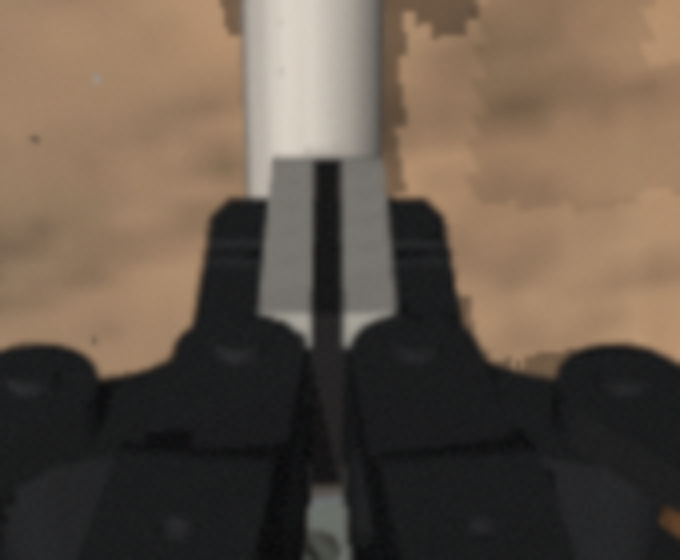

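```bash
python3 - <<'E'
from h import *
for z in(.02,.034,.043,.05):print(z,proj('scene',[.4977,-.2929,z]),proj('scene',[.499,-.282,z]))
print('barend',proj('scene',[.4925,-.3110,.034]),proj('scene',[.4925,-.3110,.043]))
s=bot.get_obs();o=s['ee_pos'];print(s['opening'])
E
```

```text
0.02 [363.72606266 163.67183908] [361.15852134 165.26504412]
0.034 [364.41220691 159.87646187] [361.82907217 161.46665151]
0.043 [364.85843407 157.4081756 ] [362.2651773  158.99629667]
0.05 [365.20832003 155.47279658] [362.60713705 157.0592364 ]
barend [369.54053312 157.72245789] [370.0076636  155.25731922]
-0.00035900794190917083
```

The fingers shut above the bar: in both views the tips sit at about z 0.042, some 23 mm higher than the TCP reading. The bar hasn't moved. I'll open, go lower and close again, watching the force.

```bash
python3 -m pendant '[[[0,0,-0.5,0,0,0,100],[0,0,0,0,0,0,100],[0,0,0,0,0,0,100],[0,0,0,0,0,0,100],[0,0,0,0,0,0,100]]]';python3 -m pendant '[[[0,0,0,0,0,0,100],[0,0,0,0,0,0,100],[0,0,0,0,0,0,100]]]'; python3 -c "
from h import *
plan([.4954,-.2912,.0],82,1)
im=bot.camera('wrist');cv2.imwrite('pics/w2.png',im[:,:,::-1])"
```

```text
time: 5.32
ee_pos: [0.4976, -0.2929, 0.0254]
tcp_rot: [179.4, 0.2, 81.8]
wrist_force: [-0.1, -0.5, 0.1]
opening: 0.0601
time: 5.57
ee_pos: [0.4976, -0.2929, 0.0253]
tcp_rot: [179.4, 0.2, 81.8]
wrist_force: [-0.1, -1.0, -0.5]
opening: 0.0852
total cm [ 0.14 -0.26  2.53] rot [ 0.01   0.004 -0.003]
[ 0.14 -0.26  2.53] [ 0.01   0.004 -0.003]
```

View pics/w2.png

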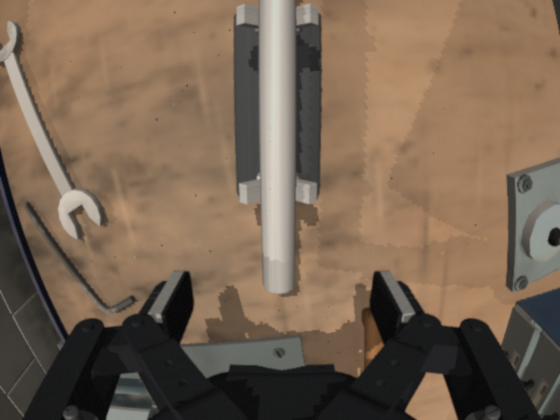

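```bash
python3 - <<'E'
from h import *
np.set_printoptions(precision=4,suppress=True)
s=bot.get_obs()
for z in (.02,.034,.043):print(z,wonz((278,292),s,z),'width',wonz((263,250),s,z)[0]-wonz((296,250),s,z)[0], 'Vblocks',wonz((248,191),s,z),wonz((247,15),s,z))
for z in (.0,.01,.02):
  s2=dict(s);s2['ee_pos']=np.array(s['ee_pos'])+[0,0,z];print('bias',z,wonz((278,292),s2,.03),np.linalg.norm(wonz((263,250),s2,.034)-wonz((296,250),s2,.034)),np.linalg.norm(wonz((248,191),s2,.04)-wonz((247,15),s2,.04)))
E
```

```text
0.02 [ 0.491  -0.3219  0.02  ] width -0.019071620848984283 Vblocks [ 0.4841 -0.2555  0.02  ] [ 0.4982 -0.1609  0.02  ]
0.034 [ 0.4923 -0.313   0.034 ] width -0.017518510127359388 Vblocks [ 0.486 -0.252  0.034] [ 0.4989 -0.1651  0.034 ]
0.043 [ 0.4931 -0.3073  0.043 ] width -0.016520081806314924 Vblocks [ 0.4872 -0.2498  0.043 ] [ 0.4994 -0.1678  0.043 ]
bias 0.0 [ 0.4919 -0.3155  0.03  ] 0.017707623157544893 0.08452606620402808
bias 0.01 [ 0.491  -0.3219  0.03  ] 0.018828963596907777 0.09009011104683122
bias 0.02 [ 0.49   -0.3283  0.03  ] 0.01995030403627066 0.09565415588963437
```

The pad tips are definitely short of the nominal TCP, so I'll descend in steps and watch the force.

```bash
python3 -m pendant '[[[0.2,-0.2,1.3,0.01,0.004,-0.003,100],[0,0,1,0,0,0,100],[0,0,0,0,0,0,100]]]';  python3 -c "
from h import *
plan([.4954,-.2912,-.006],82,1)"
```

```text
time: 5.87
ee_pos: [0.496, -0.2905, 0.0003]
tcp_rot: [-180.0, -0.0, 82.0]
wrist_force: [-1.4, 0.8, -0.4]
opening: 0.0851
total cm [-0.08 -0.05  0.63] rot [-0.    -0.001  0.   ]
[-0.08 -0.05  0.63] [-0.    -0.001  0.   ]
```

```bash
python3 -m pendant '[[[0,0,0.6,0,0,0,100],[0,0,0,0,0,0,0],[0,0,0,0,0,0,0],[0,0,0,0,0,0,0],[0,0,0,0,0,0,0]]]' 100;python3 -m pendant '[[[0,0,0,0,0,0,0],[0,0,0,0,0,0,0],[0,0,0,0,0,0,0],[0,0,0,0,0,0,0]]]'; python3 -c "
from h import *
plan([.4954,-.2912,.07],82,5)"
```

```text
time: 6.28
ee_pos: [0.4949, -0.2898, -0.0085]
tcp_rot: [-179.8, -0.1, 82.0]
wrist_force: [0.1, -0.2, 0.1]
opening: 0.0388
time: 6.62
ee_pos: [0.4958, -0.2902, -0.0073]
tcp_rot: [-179.9, -0.1, 82.0]
wrist_force: [-0.3, 0.8, -1.3]
opening: 0.0149
total cm [-0.1  -0.04 -7.73] rot [-0.001 -0.001  0.   ]
[-0.02 -0.01 -1.55] [-0. -0.  0.]
[-0.02 -0.01 -1.55] [-0. -0.  0.]
[-0.02 -0.01 -1.55] [-0. -0.  0.]
[-0.02 -0.01 -1.55] [-0. -0.  0.]
[-0.02 -0.01 -1.55] [-0. -0.  0.]
```

```bash
python3 -m pendant '[[[0,0,-0.5,0,0,0,0],[0,0,-1,0,0,0,0],[0,0,-1.5,0,0,0,0],[0,0,-1.5,0,0,0,0],[0,0,-1.5,0,0,0,0]]]';python3 -m pendant '[[[0,0,-2,0,0,0,0],[0,0,-0.5,0,0,0,0],[0,0,0,0,0,0,0]]]'; python3 - <<'E'
from h import *
np.set_printoptions(precision=4,suppress=True)
s=bot.get_obs();print(s['ee_pos'],s['tcp_rot'],s['opening'],s['wrist_force'])
save('wrist','w3.png');a=bot.mark_of('wrist','bar_center')[0];z=s['ee_pos'][2]+.042
wline('bar_center',s,z);print(a,wonz(a['uv'],s,z))
bot.camera('scene');b=bot.mark_of('scene','bar_center')[0];bot.camera('top');c=bot.mark_of('top','bar_center')[0]
print(b,c,tri(ray('scene',b['uv']),ray('top',c['uv'])),tri(ray('scene',b['uv']),wray(a['uv'],s)))
m=bot.masks_of('wrist','lever_knob');print([(q['confidence'],q['extent']) for q in m[:1]])
for t in('tube_mouth','guide','fixed_rings','lever_knob'):
  print(t,bot.mark_of('wrist',t)[:1])
E
```

```text
time: 7.03
ee_pos: [0.4933, -0.2891, 0.0531]
tcp_rot: [-179.5, -0.2, 82.0]
wrist_force: [1.1, -0.1, -1.8]
opening: 0.015
time: 7.28
ee_pos: [0.4946, -0.2901, 0.0844]
tcp_rot: [-179.8, -0.0, 82.0]
wrist_force: [0.4, -0.3, -2.5]
opening: 0.0151
[ 0.4946 -0.2901  0.0844] [-179.7968   -0.0361   81.9948] 0.01506984230777147 [ 0.3956 -0.3347 -2.5495]
bar_center 0.64 [260.0, 0.0, 306.8, 339.1] c [ 0.5028 -0.232 ] yaw 81.85121844429166 ends [ 0.4908 -0.3156] [ 0.5119 -0.1682] w 0.01844646259826265
{'uv': [282.1, 103.5], 'confidence': 0.56} [ 0.5061 -0.2093  0.1264]
{'uv': [348.2, 148.6], 'confidence': 0.66} {'uv': [413.1, 212.8], 'confidence': 0.58} [ 0.5039 -0.2158  0.1143] [ 0.5059 -0.2092  0.1179]
[]
tube_mouth []
guide []
fixed_rings []
lever_knob []
```

View pics/w3.png

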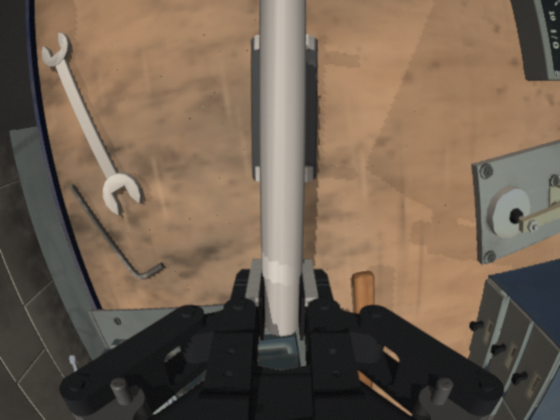

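The bar is gripped and centred between the pads. Next I'll carry it up, offset to the robot side of the guide, so the wrist camera can see the mouth beside the bar.

```bash
python3 -m pendant '[[[1,0,-3,0,0,0.01,0],[2.5,0,-3,0,0,0.01,0],[3,0.3,-3,0,0,0.01,0],[3,0.8,-3,0,0,0.01,0],[3,0.8,-2.5,0,0,0.01,0]]]';python3 -m pendant '[[[3,0.8,-1,0,0,0.006,0],[3,0.8,0,0,0,0,0],[3,0.5,0,0,0,0,0],[2,0,0,0,0,0,0],[0,0,0,0,0,0,0]]]';python3 -m pendant '[[[0,0,0,0,0,0,0],[0,0,0,0,0,0,0]]]'; python3 -c "
from h import *
plan([.49,-.02,.25],78.8,3)"
```

```text
time: 8.3
ee_pos: [0.5297, -0.1704, 0.2244]
tcp_rot: [-178.9, -0.2, 78.5]
wrist_force: [1.6, -0.3, -2.0]
opening: 0.0152
time: 8.72
ee_pos: [0.5781, -0.0577, 0.2432]
tcp_rot: [-179.6, -0.3, 78.3]
wrist_force: [-0.2, -0.0, -1.5]
opening: 0.0148
time: 8.88
ee_pos: [0.5783, -0.0568, 0.2429]
tcp_rot: [-179.6, -0.3, 78.5]
wrist_force: [0.4, 0.9, -1.9]
opening: 0.0151
total cm [ 1.84 -9.39 -0.63] rot [-0.007 -0.005 -0.006]
[ 0.61 -3.13 -0.21] [-0.002 -0.002 -0.002]
[ 0.62 -3.13 -0.22] [-0.002 -0.002 -0.002]
[ 0.62 -3.13 -0.23] [-0.002 -0.002 -0.002]
```

```bash
python3 -m pendant '[[[2,-0.5,-0.5,-0.007,-0.005,-0.006,0],[1.5,0,0,0,0,0,0],[0,0,0,0,0,0,0],[0,0,0,0,0,0,0],[0,0,0,0,0,0,0]]]'; python3 - <<'E'
from h import *
np.set_printoptions(precision=4,suppress=True)
s=bot.get_obs();print(s['ee_pos'],s['tcp_rot'],s['opening'],s['wrist_force'])
save('wrist','w4.png')
for t,z in(('tube_mouth',.085),('guide',0),('fixed_rings',.085),('lever_knob',.143)):
  for m in bot.mark_of('wrist',t)[:1]:print(t,m,wonz(m['uv'],s,z))
z=s['ee_pos'][2]+.0415
wline('bar_center',s,z)
m=bot.mark_of('wrist','lever_knob');b=None
bot.camera('scene');b=bot.mark_of('scene','lever_knob')
if m and b:print('knob',b[0],tri(wray(m[0]['uv'],s),ray('scene',b[0]['uv'])))
E
```

```text
time: 9.3
ee_pos: [0.5799, -0.0242, 0.2473]
tcp_rot: [-179.9, 0.1, 78.5]
wrist_force: [0.0, -0.1, -1.3]
opening: 0.0151
[ 0.5799 -0.0242  0.2473] [-179.939     0.0897   78.5238] 0.015109482270892422 [ 0.004  -0.1423 -1.3375]
tube_mouth {'uv': [229.5, 86.0], 'confidence': 0.87} [0.549  0.0867 0.085 ]
guide {'uv': [237.4, 63.7], 'confidence': 0.97} [0.5526 0.1209 0.    ]
fixed_rings {'uv': [228.6, 55.2], 'confidence': 0.56} [0.5547 0.1181 0.085 ]
lever_knob {'uv': [175.0, 30.2], 'confidence': 0.9} [0.5216 0.1418 0.143 ]
bar_center 0.88 [259.2, 1.9, 306.4, 334.1] c [0.5915 0.0333] yaw 78.42580217306445 ends [ 0.5746 -0.0491] [0.6045 0.0967] w 0.01880729305984763
knob {'uv': [252.2, 208.0], 'confidence': 0.46} [0.5205 0.141  0.1426]
```

View pics/w4.png

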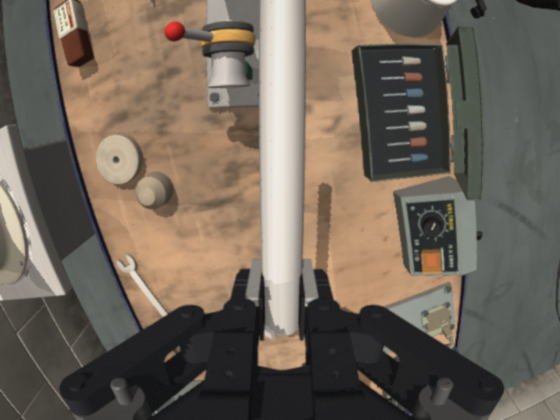

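The view shows the mouth at (229,86), the rings around (228,40) and the red knob at (175,30), all clear of the bar. The two estimates agree: mouth about (0.5495, 0.0865) and feed yaw about 78.6°. The knob is at (0.521, 0.141, 0.143). Now I'll line the bar up 40 mm short of the mouth.

```bash
python3 -c "
from h import *
plan([.506,-.129,.0435],78.6,6)"
```

```text
total cm [-11.74  -5.14  20.42] rot [-0.001  0.001 -0.001]
[-1.96 -0.86  3.4 ] [-0.  0. -0.]
[-1.96 -0.86  3.4 ] [-0.  0. -0.]
[-1.96 -0.86  3.4 ] [-0.  0. -0.]
[-1.96 -0.86  3.4 ] [-0.  0. -0.]
[-1.96 -0.86  3.4 ] [-0.  0. -0.]
[-1.96 -0.86  3.4 ] [-0.  0. -0.]
```

```bash
python3 -m pendant '[[[-3,-0.8,0,0,0,0,0],[-3.5,-1,0,0,0,0,0],[-3,-1,0,0,0,0,0],[-2,-1,2,0,0,0,0],[0,-1,3,0,0,0,0]]]';python3 -m pendant '[[[0,0,3,0,0,0,0],[0,0,3,0,0,0,0],[0,0,3,0,0,0,0],[0,0,2,0,0,0,0],[0,0,0,0,0,0,0]]]'; python3 -c "
from h import *
plan([.506,-.129,.0435],78.6,1)"
```

```text
time: 10.17
ee_pos: [0.5114, -0.1302, 0.2003]
tcp_rot: [179.6, 0.1, 78.8]
wrist_force: [1.5, -0.5, -1.0]
opening: 0.0152
time: 10.58
ee_pos: [0.5076, -0.1325, 0.0826]
tcp_rot: [179.7, 0.1, 78.5]
wrist_force: [-0.6, 0.2, -0.5]
opening: 0.0153
total cm [ 0.32 -0.25  3.91] rot [ 0.006  0.002 -0.001]
[ 0.32 -0.25  3.91] [ 0.006  0.002 -0.001]
```

```bash
python3 -m pendant '[[[0.2,-0.2,2,0.006,0.002,0,0],[0,0,1.5,0,0,0,0],[0,0,0.4,0,0,0,0],[0,0,0,0,0,0,0]]]'; python3 - <<'E'
from h import *
np.set_printoptions(precision=4,suppress=True)
plan([.506,-.129,.0435],78.6,1)
a=bot.camera('scene');b=bot.camera('top')
A=cv2.resize(a[150:270,190:350],(800,600),interpolation=2);cv2.imwrite('pics/c3.png',A[:,:,::-1])
E
```

```text
time: 10.92
ee_pos: [0.5069, -0.1304, 0.0457]
tcp_rot: [179.9, 0.0, 78.6]
wrist_force: [-0.5, -0.0, -0.9]
opening: 0.0148
total cm [ 0.11 -0.12  0.22] rot [ 0.002  0.    -0.001]
[ 0.11 -0.12  0.22] [ 0.002  0.    -0.001]
```

View pics/c3.png

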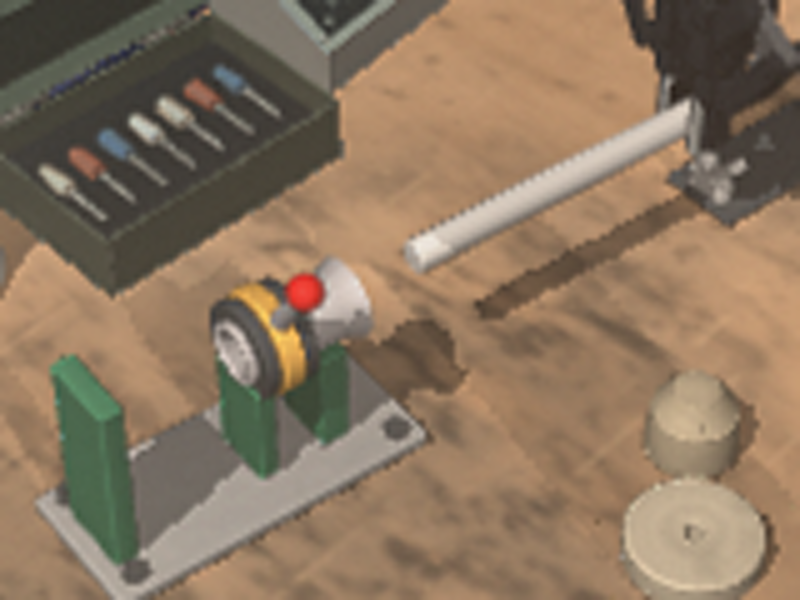

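```bash
python3 - <<'E'
from h import *
np.set_printoptions(precision=2,suppress=True)
s=bot.get_obs();t=np.array(s['ee_pos']);y=np.radians(78.6);d=np.array([np.cos(y),np.sin(y),0])
ax=t+[0,0,.0415]
cr=lambda p:(proj('scene',p)-[190,150])*5
for n,p in [('front',ax+.18*d),('bar at grip+.03',ax+.03*d),('mouth',np.array([.5495,.0865,.085])),('tube end',np.array([.5495,.0865,.085])+.066*d),('bar@mouth',ax+.22*d),('bar@mouth, -5z',ax+.22*d-[0,0,.005]),('-5x',ax+.22*d-[.005,0,0])]:print(n,cr(p))
m=bot.masks_of('scene','bar_center')[0];v,u=np.nonzero(m['pixels']);l=cv2.fitLine(np.c_[u+.5,v+.5].astype(np.float32),cv2.DIST_L2,0,.01,.01).ravel();print(m['confidence'],'slope',l[1]/l[0],'at col 260',l[3]+(260-l[2])*l[1]/l[0])
p=[proj('scene',ax+k*d) for k in(0.03,.18)];sl=(p[1][1]-p[0][1])/(p[1][0]-p[0][0]);print('pred slope',sl,p[0][1]+(260-p[0][0])*sl)
E
```

```text
front [412.9  245.46]
bar at grip+.03 [647.95 127.43]
mouth [346.22 287.11]
tube end [231.24 345.05]
bar@mouth [345.84 279.14]
bar@mouth, -5z [345.94 286.51]
-5x [353.41 284.12]
0.97 slope -0.51307744 at col 260 208.2775
pred slope -0.5021504157207669 205.4093945927666
```

The scene camera sees everything about 2 px low, the bar and the mouth alike, so their relative alignment holds. I'll start feeding with small steps.

```bash
python3 -m pendant '[[[0.1,-0.1,0.15,0,0,0,0],[1.5,0,0,0,0,0,0],[1.5,0,0,0,0,0,0],[1,0,0,0,0,0,0],[0,0,0,0,0,0,0]]]'; python3 -c "
from h import *
plan([.506+.06*.198,-.129+.06*.98,.0435],78.6,1)"
```

```text
time: 11.48
ee_pos: [0.5176, -0.0898, 0.0505]
tcp_rot: [179.4, 0.0, 78.4]
wrist_force: [0.5, 0.8, -1.5]
opening: 0.015
total cm [ 1.93 -0.37  0.69] rot [ 0.011  0.    -0.003]
[ 1.93 -0.37  0.69] [ 0.011  0.    -0.003]
```

```bash
python3 -m pendant '[[[0,-0.35,0.65,0.011,0,-0.003,0],[0,0,0,0,0,0,0],[0,0,0,0,0,0,0]]]'; python3 -c "
from h import *
plan([.506+.06*.198,-.129+.06*.98,.0435],78.6,1)"
```

```text
time: 11.73
ee_pos: [0.5144, -0.0893, 0.0444]
tcp_rot: [180.0, 0.0, 78.7]
wrist_force: [-0.2, 0.3, -1.9]
opening: 0.0146
total cm [ 1.94 -0.03  0.09] rot [0.001 0.001 0.002]
[ 1.94 -0.03  0.09] [0.001 0.001 0.002]
```

```bash
python3 -m pendant '[[[1,-0.05,0.15,0.002,0,0,0],[1,-0.05,0.1,0.002,0,0,0],[1,-0.05,0.1,0.002,0,0,0],[0,0,0,0,0,0,0]]]'; python3 -c "
from h import *
plan([.506+.1*.198,-.129+.1*.98,.0435],78.6,1)"
```

```text
time: 12.07
ee_pos: [0.5187, -0.0582, 0.0402]
tcp_rot: [-179.6, 0.0, 78.6]
wrist_force: [0.3, 1.0, -0.9]
opening: 0.0151
total cm [ 2.81  0.15 -0.34] rot [-0.007  0.001 -0.001]
[ 2.81  0.15 -0.34] [-0.007  0.001 -0.001]
```

```bash
python3 -m pendant '[[[0,0.15,-0.25,-0.007,0,0,0],[1.2,0,0,0,0,0,0],[1.2,0,0,0,0,0,0],[0,0,0,0,0,0,0]]]'; python3 -c "
from h import *
plan([.506+.1*.198,-.129+.1*.98,.0435],78.6,1)"
```

```text
time: 12.4
ee_pos: [0.5257, -0.0323, 0.0429]
tcp_rot: [179.9, 0.0, 78.6]
wrist_force: [-0.0, -0.2, -2.1]
opening: 0.0147
total cm [ 0.13 -0.01 -0.06] rot [ 0.001  0.001 -0.   ]
[ 0.13 -0.01 -0.06] [ 0.001  0.001 -0.   ]
```

Well aligned, no side force, and about 59 mm inside. I'll keep feeding.

```bash
python3 -m pendant '[[[1.2,0,0,0,0,0,0],[1.2,0,0,0,0,0,0],[1.2,0,0,0,0,0,0],[0,0,0,0,0,0,0]]]'; python3 -c "
from h import *
plan([.506+.175*.198,-.129+.175*.98,.0435],78.6,1)"
```

```text
time: 12.73
ee_pos: [0.5335, 0.0066, 0.0431]
tcp_rot: [179.9, 0.0, 78.6]
wrist_force: [0.2, 0.4, -1.2]
opening: 0.0149
total cm [ 3.66 -0.01 -0.04] rot [0.002 0.001 0.001]
[ 3.66 -0.01 -0.04] [0.002 0.001 0.001]
```

```bash
python3 -m pendant '[[[1.2,0,0,0,0,0,0],[1,0,0,0,0,0,0],[0,0,0,0,0,0,0]]]'; python3 -m pendant '[[[0.4,0,0,0,0,0,0],[0.4,0,0,0,0,0,0]]]';python3 -m pendant '[[[0.3,0,0,0,0,0,0],[0,0,0,0,0,0,0]]]'; python3 -c "
from h import *
plan([.506+.176*.198,-.129+.176*.98,.0435],78.6,1)"
```

```text
time: 12.98
ee_pos: [0.5381, 0.0303, 0.043]
tcp_rot: [179.9, 0.1, 78.7]
wrist_force: [0.0, 0.1, -2.0]
opening: 0.0147
time: 13.15
ee_pos: [0.5396, 0.0383, 0.0429]
tcp_rot: [179.9, 0.1, 78.8]
wrist_force: [-0.1, -1.1, -2.2]
opening: 0.0152
time: 13.32
ee_pos: [0.5403, 0.0417, 0.0429]
tcp_rot: [179.9, 0.1, 78.8]
wrist_force: [0.7, 0.1, -1.7]
opening: 0.0145
total cm [ 0.18  0.02 -0.06] rot [0.001 0.002 0.003]
[ 0.18  0.02 -0.06] [0.001 0.002 0.003]
```

```bash
python3 -m pendant '[[[0.2,0,0,0,0,0,0],[0.2,0,0,0,0,0,0]]]';python3 -m pendant '[[[0.2,0,0,0,0,0,0],[0.2,0,0,0,0,0,0]]]';python3 -m pendant '[[[0.2,0,0,0,0,0,0]]]'
```

```text
time: 13.48
ee_pos: [0.5405, 0.0435, 0.0426]
tcp_rot: [180.0, 0.4, 78.7]
wrist_force: [-4.0, -17.9, -1.9]
opening: 0.0149
time: 13.65
ee_pos: [0.5399, 0.0431, 0.0421]
tcp_rot: [-180.0, 0.9, 78.5]
wrist_force: [-2.1, -10.5, -0.5]
opening: 0.0148
time: 13.73
ee_pos: [0.5397, 0.043, 0.0418]
tcp_rot: [-180.0, 1.1, 78.4]
wrist_force: [-3.4, -10.7, -1.1]
opening: 0.0149
```

The bar is against the stop: force rises to 18 N at the predicted place. I'll release and lift.

```bash
python3 -m pendant '[[[0,0,0.15,0,0,0,0],[0,0,0,0,0,0,70],[0,0,0,0,0,0,70],[0,0,0,0,0,0,70],[0,0,0,0,0,0,70]]]';python3 -m pendant '[[[0,0,0,0,0,0,70],[0,0,0,0,0,0,70],[0,0,-1,0,0,0,70],[0,0,-2.5,0,0,0,70],[0,0,-3,0,0,0,70]]]';python3 -m pendant '[[[0,0,-3.5,0,0,0,0],[0,0,-3.5,0,0,0,0],[0,0,-2,0,0,0,0],[0,0,0,0,0,0,0],[0,0,0,0,0,0,0]]]'
python3 - <<'E'
from h import *
np.set_printoptions(precision=4,suppress=True)
s=bot.get_obs();print(s['ee_pos'],s['tcp_rot'],s['opening'])
save('wrist','w5.png')
wline('bar_center',s,.0815)
for t,z in(('tube_mouth',.085),('lever_knob',.143),('bar_center',.0815)):
  for m in bot.mark_of('wrist',t)[:1]:print(t,m,wonz(m['uv'],s,z))
m=bot.mark_of('wrist','lever_knob')
bot.camera('scene');b=bot.mark_of('scene','lever_knob')
if m and b:print('knob',b[0],tri(wray(m[0]['uv'],s),ray('scene',b[0]['uv'])))
E
```

```text
time: 14.15
ee_pos: [0.5402, 0.0424, 0.0412]
tcp_rot: [180.0, 1.1, 78.3]
wrist_force: [0.3, 0.7, 0.0]
opening: 0.0596
time: 14.57
ee_pos: [0.5371, 0.0436, 0.1031]
tcp_rot: [-179.5, 1.2, 78.3]
wrist_force: [0.1, -0.0, 0.4]
opening: 0.0597
time: 14.98
ee_pos: [0.539, 0.0458, 0.2069]
tcp_rot: [180.0, 1.0, 78.3]
wrist_force: [0.4, -0.0, -0.4]
opening: 0.0003
[0.539  0.0458 0.2069] [179.9849   1.0207  78.3446] 0.00030271869803461036
bar_center 0.79 [270.6, 0.0, 290.7, 215.7] c [0.5546 0.1257] yaw 78.68089381649342 ends [0.5339 0.0227] [0.5734 0.2196] w 0.01749103751816497
tube_mouth {'uv': [282.4, 145.6], 'confidence': 0.8} [0.5485 0.0888 0.085 ]
lever_knob {'uv': [228.0, 91.8], 'confidence': 0.74} [0.5207 0.1423 0.143 ]
knob {'uv': [252.9, 210.0], 'confidence': 0.61} [0.5187 0.1414 0.1375]
```

View pics/w5.png

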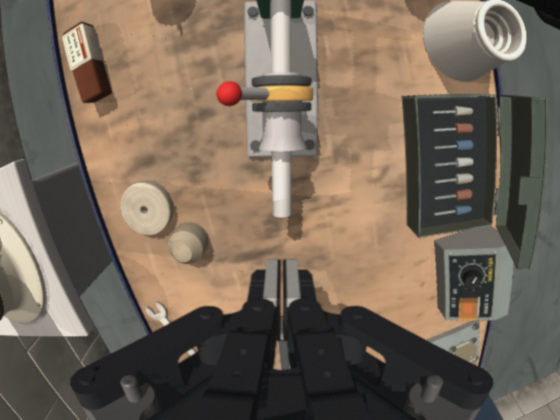

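The bar lies in the tube, from y = 0.0227 to 0.2196, with its rear end where a fed-home bar should leave it. Next I'll move the closed fingers to the robot side of the lever, with the tips kept about 12 mm above the ring tops.

```bash
python3 -c "
from h import *
plan([.482,.149,.2],78.6,4)"
```

```text
total cm [ 8.99 -7.58  0.3 ] rot [-0.004  0.019 -0.005]
[ 2.25 -1.9   0.08] [-0.001  0.005 -0.001]
[ 2.25 -1.89  0.08] [-0.001  0.005 -0.001]
[ 2.25 -1.89  0.09] [-0.001  0.005 -0.001]
[ 2.25 -1.89  0.1 ] [-0.001  0.005 -0.001]
```

```bash
python3 -m pendant '[[[1,-2.5,0,0,0.005,0,0],[2.5,-2.5,0,0,0.005,0,0],[2.5,-2,0,0,0.005,0,0],[2.5,-0.6,0,0,0.004,0,0],[0.4,0,0,0,0,0,0]]]';python3 -m pendant '[[[0,0,2,0,0,0,0],[0,0,2,0,0,0,0],[0,0,2,0,0,0,0],[0,0,0,0,0,0,0]]]'; python3 -c "
from h import *
plan([.482,.149,.101],78.6,1)"
```

```text
time: 15.8
ee_pos: [0.4788, 0.1493, 0.2002]
tcp_rot: [-179.5, 0.1, 78.0]
wrist_force: [0.5, -0.2, 0.2]
opening: -0.0001
time: 16.13
ee_pos: [0.4782, 0.1508, 0.1379]
tcp_rot: [-179.6, 0.1, 78.3]
wrist_force: [-0.3, -0.9, 0.2]
opening: 0.0004
total cm [-0.09  0.43  3.69] rot [-0.007  0.002 -0.005]
[-0.09  0.43  3.69] [-0.007  0.002 -0.005]
```

```bash
python3 -m pendant '[[[0,0.3,2,-0.007,0.002,-0.005,0],[0,0,1.6,0,0,0,0],[0,0,0,0,0,0,0],[0,0,0,0,0,0,0]]]'; python3 - <<'E'
from h import *
np.set_printoptions(precision=4,suppress=True)
plan([.482,.149,.101],78.6,1)
s=bot.get_obs();im=bot.camera('scene');a=bot.mark_of('scene','lever_knob');print(a[:1],proj('scene',[.5205,.142,.143]))
for o in(0,.025):print(o,(proj('scene',np.array(s['ee_pos'])+[0,0,o])-[210,160])*7)
cv2.imwrite('pics/c4.png',cv2.resize(im[160:240,210:310],None,fx=7,fy=7,interpolation=2)[:,:,::-1])
E
```

```text
time: 16.47
ee_pos: [0.4814, 0.1486, 0.1025]
tcp_rot: [-180.0, 0.0, 78.5]
wrist_force: [0.2, -0.2, 0.1]
opening: 0.0002
total cm [0.05 0.05 0.15] rot [-0.001  0.    -0.001]
[0.05 0.05 0.15] [-0.001  0.    -0.001]
[{'uv': [249.7, 207.8], 'confidence': 0.47}] [251.3228 208.1045]
0 [365.0419 495.0217]
0.025 [364.5551 441.6613]
```

View pics/c4.png

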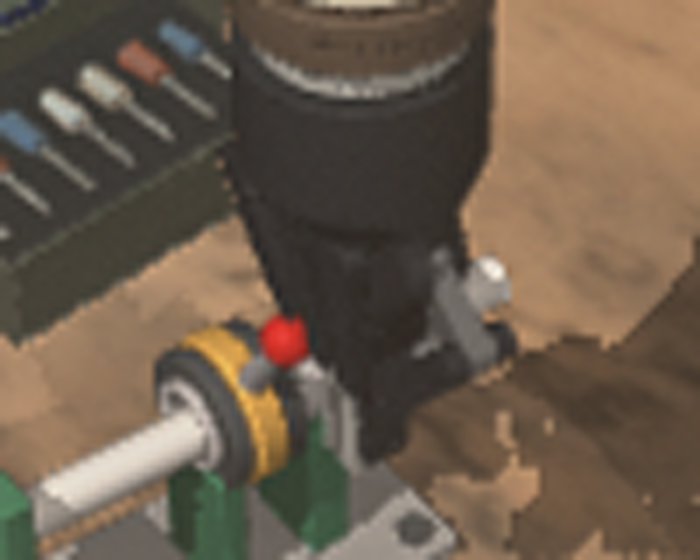

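The scene crop shows the fingertips at about (375,465), right of the red knob at (285,340) and touching nothing. The tip height works out at about 0.124 m, against 0.111 m for the ring tops. I'll push along tool +y.

```bash
python3 -m pendant '[[[0,1,0,0,0,0,0],[0,1,0,0,0,0,0],[0,0.8,0,0,0,0,0],[0,0,0,0,0,0,0]]]'; python3 -c "
from h import *
plan([.559+.0074,.1335-.0015,.1025],78.6,1)"
```

```text
time: 16.9
ee_pos: [0.513, 0.1433, 0.1074]
tcp_rot: [179.8, -0.2, 78.6]
wrist_force: [-1.2, 0.4, -0.8]
opening: 0.0
total cm [-0.05  5.46  0.51] rot [ 0.003 -0.003 -0.   ]
[-0.05  5.46  0.51] [ 0.003 -0.003 -0.   ]
```

```bash
python3 -m pendant '[[[0,0.8,0.3,0.003,-0.003,0,0],[0,0.8,0.1,0,0,0,0],[0,0.8,0,0,0,0,0]]]';python3 -m pendant '[[[0,0,0,0,0,0,0]]]'; python3 -c "
from h import *
plan([.559+.0074,.1335-.0015,.1025],78.6,1)"
```

```text
time: 17.15
ee_pos: [0.5382, 0.1383, 0.1044]
tcp_rot: [180.0, -0.0, 78.6]
wrist_force: [-1.7, -0.1, 0.7]
opening: 0.0002
time: 17.23
ee_pos: [0.5397, 0.138, 0.1042]
tcp_rot: [180.0, -0.0, 78.6]
wrist_force: [-0.8, 0.6, 0.2]
opening: 0.0001
total cm [-0.06  2.74  0.17] rot [ 0.001 -0.    -0.001]
[-0.06  2.74  0.17] [ 0.001 -0.    -0.001]
```

```bash
python3 -m pendant '[[[0,0.8,0,0,0,0,0],[0,0.8,0,0,0,0,0],[0,0.5,0,0,0,0,0]]]';python3 -m pendant '[[[0,0.3,0.1,0,0,0,0],[0,0.3,0,0,0,0,0]]]';python3 - <<'E'
from h import *
np.set_printoptions(precision=4,suppress=True)
plan([.559+.0074,.1335-.0015,.1025],78.6,1)
s=bot.get_obs();bot.camera('wrist');m=bot.mark_of('wrist','lever_knob');print(m[:1],m and wonz(m[0]['uv'],s,.145))
bot.camera('top');m=bot.mark_of('top','lever_knob');print(m[:1],m and onz('top',m[0]['uv'],.145))
E
```

```text
time: 17.48
ee_pos: [0.5611, 0.1336, 0.1033]
tcp_rot: [-179.9, 0.0, 78.6]
wrist_force: [-2.8, 0.6, -1.6]
opening: 0.0003
time: 17.65
ee_pos: [0.5678, 0.1321, 0.1016]
tcp_rot: [-179.9, 0.0, 78.6]
wrist_force: [-2.8, 1.2, -0.0]
opening: 0.0002
total cm [-0.04 -0.13 -0.09] rot [-0.002  0.001 -0.001]
[-0.04 -0.13 -0.09] [-0.002  0.001 -0.001]
[{'uv': [333.3, 291.6], 'confidence': 0.57}] [0.5908 0.1288 0.145 ]
[] []
```

```bash
python3 -m pendant '[[[0,0.3,-0.05,0,0,0,0],[0,0.3,0,0,0,0,0]]]';python3 -m pendant '[[[0,0.3,0,0,0,0,0],[0,0.2,0,0,0,0,0]]]'
```

```text
time: 18.02
ee_pos: [0.5734, 0.1311, 0.1031]
tcp_rot: [-180.0, 0.0, 78.6]
wrist_force: [-3.0, 0.6, -0.8]
opening: -0.0001
time: 18.18
ee_pos: [0.5743, 0.1308, 0.1029]
tcp_rot: [-179.4, 0.0, 78.7]
wrist_force: [-16.7, 4.1, 6.8]
opening: -0.0
```

```bash
python3 -m pendant '[[[0,0.3,0,0,0,0,0]]]';python3 -m pendant '[[[0,-0.8,0,0,0,0,0],[0,-1.5,0,0,0,0,0],[0,-1.5,-0.5,0,0,0,0],[0,-0.5,-3,0,0,0,0],[0,0,-3.5,0,0,0,0]]]';python3 -m pendant '[[[0,0,-3,0,0,0,0],[-3,0,-3,0,0,0,0],[-3.5,0,0,0,0,0,0],[-3,0,0,0,0,0,0],[0,0,0,0,0,0,0]]]'
python3 - <<'E'
from h import *
np.set_printoptions(precision=4,suppress=True)
s=bot.get_obs();print(s['ee_pos'],s['tcp_rot']);bot.camera('wrist');
m=bot.mark_of('wrist','lever_knob')
print(m[:1],m and wonz(m[0]['uv'],s,.143));wline('bar_center',s,.0815)
bot.camera('scene');b=bot.mark_of('scene','lever_knob');print(b[:1])
if m and b:print(tri(wray(m[0]['uv'],s),ray('scene',b[0]['uv'])))
bot.camera('top')
for t in('oil_can','felt_wheel','felt_bob'):print(t,[onz('top',q['uv'],0) for q in bot.mark_of('top',t)[:1]])
print('expected knob',[.559+.98*.0395,.1335-.198*.0395,.1428])
E
```

```text
time: 18.27
ee_pos: [0.5742, 0.1308, 0.1029]
tcp_rot: [-179.1, 0.0, 78.7]
wrist_force: [-20.9, 2.8, 8.9]
opening: -0.0004
time: 18.68
ee_pos: [0.5286, 0.1384, 0.168]
tcp_rot: [-178.5, 0.3, 78.7]
wrist_force: [1.0, -0.3, 0.2]
opening: -0.0
time: 19.1
ee_pos: [0.514, 0.0452, 0.239]
tcp_rot: [-179.4, 0.1, 79.0]
wrist_force: [-0.5, 0.3, -0.2]
opening: -0.0
[0.514  0.0452 0.239 ] [-179.3843    0.1398   79.0182]
[{'uv': [361.7, 93.6], 'confidence': 0.58}] [0.5938 0.1244 0.143 ]
bar_center 0.89 [299.4, 3.5, 317.8, 204.9] c [0.5547 0.1268] yaw 78.7349701475064 ends [0.5339 0.0226] [0.5736 0.2219] w 0.019590940455473112
[{'uv': [227.2, 189.0], 'confidence': 0.77}]
[0.6006 0.1292 0.1401]
oil_can [array([0.4562, 0.3236, 0.    ])]
felt_wheel []
felt_bob [array([ 0.5161, -0.2068,  0.    ])]
expected knob [0.5977100000000001, 0.125679, 0.1428]
```

```bash
python3 - <<'E'
from h import *
np.set_printoptions(precision=4,suppress=True)
s=bot.get_obs();bot.camera('wrist')
for t,z in(('felt_wheel',0),('felt_bob',0)):print(t,[(q['confidence'],wonz(q['uv'],s,z)) for q in bot.mark_of('wrist',t)[:1]])
print(s['wrist_force'],s['time']);bot.job_done()
E
```

```text
felt_wheel [(0.84, array([0.3647, 0.0403, 0.    ]))]
felt_bob [(0.58, array([ 0.4079, -0.0083,  0.    ]))]
[-0.0956 -0.1347  0.3932] 19.55
the job is handed in; nothing more can be done
```

I fed the bar through the tube to the stop button, released it, then pushed the lock lever fully over. I handed the job in at 19.6 s.

**Bar:** The force rose to about 18 N where contact with the stop was expected. After release and again after the lever push, the bar spans y of about 0.023 to 0.22. Its rear end is about 64 mm out of the mouth, as it should be when fed home.

**Lever:** It moved with about 3 N until the end stop, where the force rose to 17–21 N. The knob is now at about (0.597, 0.127, 0.141); the fully locked position works out at (0.598, 0.126, 0.143).

**Fixed rings:** I saw no sign of touching them. The fingertips passed an estimated 12 mm above their tops, but that clearance comes from camera estimates and was not measured directly.

**Bystanders:** The oil can, felt wheel and felt bob are within about 1 cm of where they were first seen, which is the scatter of the measurements. In the last top view the network missed the wheel and took the bar rest for the bob. The wrist camera then found both in place.

**What went wrong:**
- **First grasp:** The fingers shut above the bar because the shut fingertips sit about 2 cm short of the reported TCP. The bar did not move, and the second, lower grasp held.
- **Opening reading:** It showed 15 mm with the 18 mm bar gripped.

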